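Pop the seed roller and stop it on the ramp

TASK

Change-over at the tray seeder: press the steel paddle down with one finger so that the ejector pops the seed roller out of its nest, and have the other finger standing on the ramp beside it to stop the roller before it rolls off the ramp's end; keep the paddle down until the roller has come to rest there. Do not touch the roller until it has popped out, do not lift it, and leave the other things on the bench where they are. Finish while still holding the roller back: the program ends with the roller at rest on the ramp, fully out of its nest, lying against a finger (the paddle may stay down).

Things in the scene. Friction and masses are not known exactly. Their poses are not given: they have to be found in the camera images.
- stand: fixed roller stand of the tray seeder: aluminium nest and ramp, grey drive housing behind, dark base plate 8 mm thick (x -155 to 125, y -132 to 42 mm). Origin on the bench surface below the nest's centre; z up; -x is downhill along the ramp, +x points to the housing (x 32 to 120, y +-35, top 80 mm high; motor on it to y -85, 69 mm high). All x, y, heights below are mm in this frame
- nest (a point): middle of the nest floor, x 0, y 0, height 51. The roller lies here between a back wall at x 22 (top 90 high), cheeks at y -30 and +30 (x -29 to 29, top 84 high) and, downhill at x -16, a lip 6 mm above the floor where the ramp begins
- ramp_mid (a point): point on the ramp surface, centre line, level with the pressed paddle: x -83, y 0, height 39. The ramp is 56 wide between low rails (y +-30, 4 thick, 12 high) and falls 15 degrees from x -16, height 57. A fingertip near here, under 20 mm above the ramp, stops the roller 20 mm plus half a finger uphill, fully out of its nest; a finger uphill of x -65 would keep it in
- ramp_end (a point): middle of the ramp's open lower edge, x -142, y 0, height 23; the roller falls off here if nothing stops it
- paddle (a joint): paddle angle in rad: 0 up (at rest), grows as it is pressed, hard stop at 0.36. A spring lifts it again when released; pressing takes about 2 to 7 N. Hinge parallel to the stand's y axis at x -40, height 38; an ejector pad under the roller rises as the paddle sinks. The roller goes over the lip at about 0.15 to 0.35
- paddle_top (a point): centre of the top of the paddle, a ribbed steel plate 32 mm along the ramp by 75 mm across, beside the ramp on the stand's -y side, y -41 to -116. At rest x -77, y -78, height 62, tilted 10 degrees up towards downhill; fully pressed x -83, height 47. So a finger that presses it down ends about 8 mm higher than the ramp surface beside it
- roller: seed roller lying in the nest: black plastic cylinder with thin grey rings and brass hub, 40 mm diameter, 50 mm long, 0.1 to 0.2 kg. Origin at its centre; its y axis is the cylinder's axis, parallel to the stand's y. Centre 71 mm above the bench in the nest, 21 mm above the ramp surface when on the ramp. Once popped it rolls off the ramp within about a second if not stopped
- spare_small: spare seed roller standing upright on the bench beside the stand: black cylinder 40 mm diameter, 50 mm tall, origin at the centre of its underside. Leave it alone
- spare_large: larger spare roller standing upright beside the stand: black cylinder 52 mm diameter, 60 mm tall, origin at the centre of its underside. Leave it alone
- seed_jar: closed seed jar 60 mm diameter, 85 mm tall, standing on the bench on the paddle side of the stand, origin at the centre of its underside. Leave it alone
- flower_pot: empty clay pot 94 mm diameter at the rim, 82 mm tall, origin at the centre of its underside. Leave it alone
- dibber: turned wooden planting stick 180 mm long, 28 mm thick, lying along its own x axis, origin under its middle. Leave it alone
- brush: small bench brush lying on the bench, origin under its middle. Leave it alone
- label_box: small white open box of plant labels, 60 x 90 x 45 mm (labels stick up to 90 mm), origin at the centre of its underside. Leave it alone
Things that resemble listed ones, but are neither listed nor needed, are in the scene too. What is shaped like the roller but blue, green or pink is not meant.

How it is judged:
By the outcome, as a careful person would: the job done as asked, in the order asked, and still so for the second after the job is handed in, while the arm keeps its last pose, push and grip.
It also fails if it takes over 27 s, if anything falls off the work surface, if the arm or the gripper's body presses on something with over 40 N, if the wrist force passes 120 N, or if a joint passes its speed limit or range.

ROBOT

A 7-joint arm with a two-finger parallel gripper is mounted at the origin on the work surface. World frame = base frame: x ahead of the robot, y to its left, z up, the work surface at z = 0. Lengths are in m, angles in rad, forces in N, time in s.
With the tool pointing down it reaches from about 0.425 to 0.925 m from the base axis. Payload 6.8 kg.
Tool frame: the origin (TCP) lies between the finger pads; the fingertips stand r.tip_reach ahead of it and the grasp point (between the pads) lies 11 mm behind it (r.tip_reach is the distance from the TCP to the fingertips, in m); z points along the fingers, y is the direction in which the jaws open and shut (so a half turn about z gives the same grasp; the last joint's range is limited). The gripper opens to 85 mm and grips with 20 to 120 N. Pads are 22 mm wide; open, the fingers measure 114 mm over their backs; the gripper's body (76 mm by 85 mm) begins 54 mm behind the grasp point. The pads swing forward as they close: fully open they stand 13 mm farther back than shut.
Start: joints at [1.159, 0.477, 0.022, 1.555, -0.011, 1.109, -0.083], TCP at [0.202, -0.644, 0.239] pointing down, gripper open.
Joint ranges: [-2.96, 2.96], [-0.34, 2.1], [-1.41, 1.46], [0.24, 2.44], [-1.37, 4.51], [0.17, 1.92], [-2.96, 2.96]. Speed limits (rad/s): [2.39, 2.39, 3.14, 3.14, 3.14, 3.14, 3.14].

INTERFACE

Orientations are given as a rotation vector (axis times angle).
In Python, from bench import r, eyes, spotter gives the robot as it stands.
- The arm moves only by the tool carry_out, never from a script. Its argument "series" is text: rows parted by semicolons, each of 5 numbers parted by spaces: the shift along the tool's x, y, z in cm, then the turn about the tool's z in rad, then the opening, from 0 (shut) to 1 (fully open). In form: x y z yaw gripper; .... A call has 1 to 8 rows; each row shifts and turns the commanded pose from where the row before left it, along the tool's axes as they then stand; what a row does not reach is not made up. A row lasts 1/8 s, in which the tool goes at most 62.5 mm and 10.7 degrees, less where a joint would pass 70% of its speed; a pose out of reach is approached as far as the arm can. A call with a gripper value outside its range is refused whole. The fingers move at their own pace and stop on an object; "grip_force" is the grip in N (left out, the last holds). Time passes only in rows, so rows that do not move let the fingers close. It gives the time, the measured TCP pose, the force and the opening at its end, in the units of the state.
- r.get_obs(): the state, without advancing time (a new reading comes with each control period).
- eyes.grab_frame(name): name is "side" or "top"; returns a dict with "color" (420x560x3 uint8, blue, green, red), "intrinsics" (3x3 intrinsics, pixels), "R" (3x3) and "t" (3): a world point X has camera coordinates R X + t. Camera axes: x right, y down, z forward; pixel columns grow to the right and rows downward; lengths in m; the calibration is good to about 2 mm. A picture is of the moment at which its call begins. There is no depth.
- r.hand_in(): hands the job in, once; it reports no verdict.
Trained networks look in a picture, given as the dict that the camera call returned (one of the last four; its "shot" number tells which), for a name from the list of things; names that differ only in an ending like _2 or _b are one class to them, and where a whole thing is asked for, a point or a joint stands for the part that bears it (a point fixed in the world has none). Each returns a list of dicts, best first, with "confidence" (0 to 1); they miss things now and then, are a little off and sometimes report something else, mostly with a low value. They report only what shows in the picture. A call takes as long as a camera call. They do not tell look-alikes from the thing itself.
- spotter.search_frame(picture, query): "uv" ([column, row] in pixels, amid what is visible of it).
- spotter.trace(picture, query): "pixels" (420x560 bool, what is visible of it) and "uv" ([column, row] in pixels, amid what is visible of it).
- spotter.mark_of(picture, query): "uv" ([column, row] in pixels: a listed point, or the origin of a listed thing).
The state is a dict: "clock": time; "joints": joint angles; "qvel": joint speeds; "tau": joint torques, N m; "tcp_pos": TCP position; "orientation": TCP orientation; "contact_force": force on the tool from outside, world axes, zero at the start; "moment": the same for the moment, N m; "grip_width": finger opening in m.
Only numpy, scipy, OpenCV 4.12 (cv2) and the standard library are available. Lean on these libraries where they do the work, as an engineer would, in place of code of your own. Each camera call takes 0.05 s, during which the arm holds its last target.

## Working session

There is one attempt and no reset: what is moved stays moved. The work goes in short steps, Python scripts to look and compute and a tool call to move; the robot and the scene stay as the last step left them, time stands still between calls to the robot, and variables do not carry over. Pictures are saved under pics/ and viewed, and the job is handed in when it is done.

Besides the shell and the picture viewer there is one more tool, called after "Request:" in YAML: its name, and indented under it one key for each argument. carry_out: Moves the arm, as the interface text tells. Its arguments: {"type":"object","properties":{"series":{"type":"string"},"grip_force":{"type":"number"}},"required":["series"]}

```bash
mkdir -p pics; ls
cat > h.py <<'E'
import numpy as np, cv2
from bench import r, eyes, spotter
E
python3 - <<'E'
from h import *
for n in ("side","top"):
    p=eyes.grab_frame(n); cv2.imwrite(f"pics/{n}0.png",p["color"])
    print(n,p["intrinsics"].tolist(),np.round(p["R"],4).tolist(),np.round(p["t"],4).tolist())
    for q in ["nest","ramp_mid","ramp_end","paddle_top","roller","stand","seed_jar","spare_small","spare_large"]:
        print(q,[(np.round(d["uv"],1).tolist(),round(d["confidence"],2)) for d in spotter.mark_of(p,q)][:4])
o=r.get_obs(); print(o, r.tip_reach)
E
```

```text
pics
side [[493.98846770356886, 0.0, 278.477070976456], [0.0, 493.98846770356886, 209.26548796310968], [0.0, 0.0, 1.0]] [[-0.9389, -0.3437, -0.0165], [-0.1957, 0.5727, -0.796], [0.283, -0.7442, -0.605]] [0.5166, 0.1986, 1.0809]
nest [([256.9, 243.8], 0.79), ([241.5, 289.9], 0.71), ([257.8, 257.8], 0.24)]
ramp_mid [([293.2, 247.0], 0.61)]
ramp_end [([317.0, 248.6], 0.65)]
paddle_top []
roller [([266.9, 317.5], 0.9), ([353.8, 276.2], 0.79), ([171.8, 293.1], 0.76), ([258.4, 240.8], 0.65)]
stand [([259.1, 256.5], 0.67), ([289.6, 151.6], 0.24)]
seed_jar [([247.5, 208.8], 0.59)]
spare_small [([274.5, 288.4], 0.93), ([263.2, 384.9], 0.39)]
spare_large [([241.8, 290.6], 0.63)]
top [[474.207530657097, 0.0, 271.46824842213954], [0.0, 474.207530657097, 202.84767982335958], [0.0, 0.0, 1.0]] [[0.0621, -0.998, -0.0083], [-0.9741, -0.0588, -0.2183], [0.2174, 0.0216, -0.9758]] [-0.0343, 0.5491, 1.1925]
nest [([248.4, 191.8], 0.83)]
ramp_mid [([257.9, 220.5], 0.82)]
ramp_end [([266.9, 242.8], 0.9), ([130.6, 176.3], 0.51)]
paddle_top [([285.9, 207.0], 0.81)]
roller [([185.8, 147.4], 0.87), ([178.9, 22
[... 234 characters left out ...]
94.4], 0.65)]
{'clock': 1.0, 'joints': array([ 1.158908  ,  0.47698902,  0.0224359 ,  1.55538478, -0.01148655,
        1.10929691, -0.08309199]), 'qvel': array([ 0.00024096,  0.0001636 , -0.00028456,  0.00039461, -0.00032082,
       -0.00090709,  0.00123966]), 'tau': array([-1.28271549e-04, -5.96327484e+01,  1.60588570e+00, -2.81548136e+01,
        1.24262029e-02,  1.44843008e-03, -1.55698718e-06]), 'tcp_pos': array([ 0.20190809, -0.64412332,  0.23932242]), 'orientation': array([ 3.10537797e+00,  4.75288424e-01, -3.76460658e-06]), 'contact_force': array([-0.73043497, -0.59248733,  0.46675422]), 'moment': array([-0.01757858,  0.04718256, -0.03753348]), 'grip_width': 0.08504026855234227} 0.008
```

View pics/side0.png

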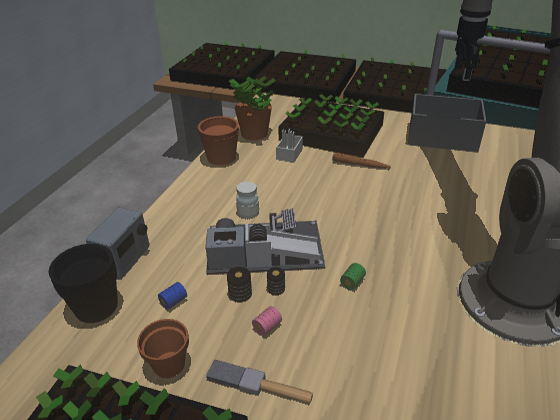

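View pics/top0.png

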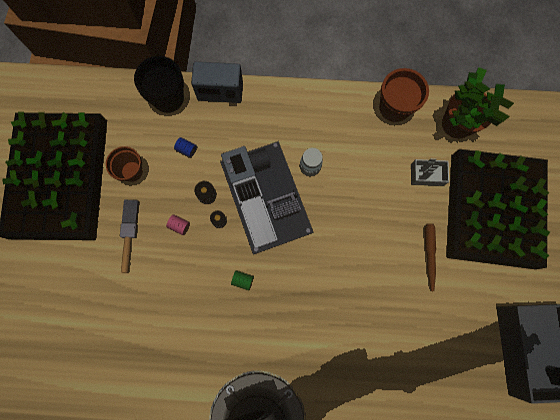

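Run:
```python
import cv2
a=cv2.imread("pics/top0.png")[110:290,160:360]; cv2.imwrite("pics/topc.png",cv2.resize(a,None,fx=3.3,fy=3.3,interpolation=3)[:600])
a=cv2.imread("pics/side0.png")[190:340,160:360]; cv2.imwrite("pics/sidec.png",cv2.resize(a,None,fx=4,fy=4,interpolation=3))
```

```text
(no output)
```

View pics/topc.png

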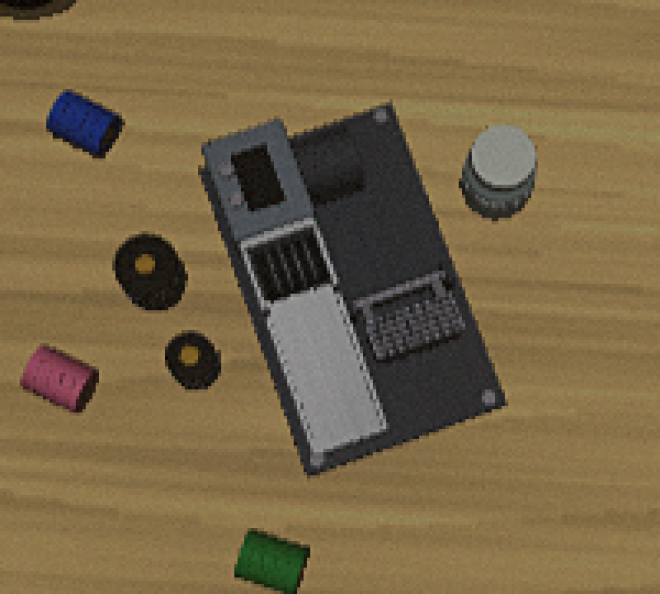

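View pics/sidec.png

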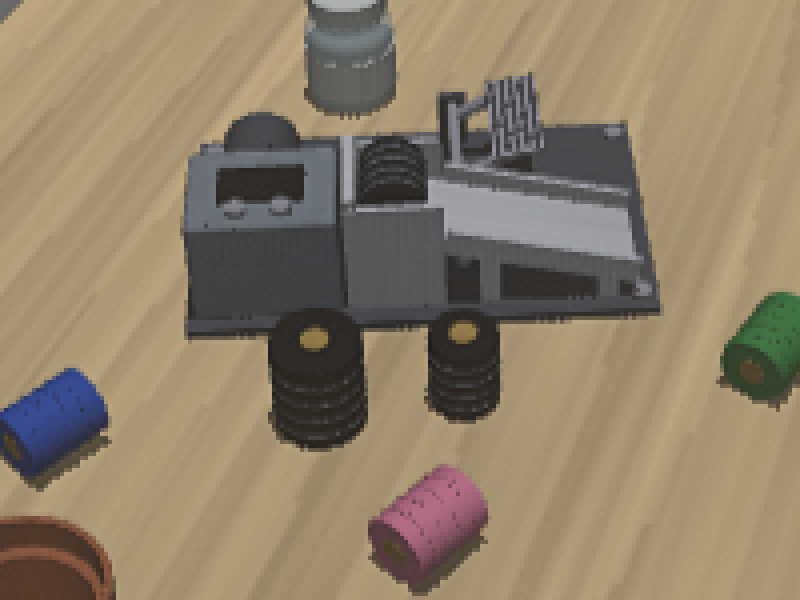

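Picture reading: the roller is in the nest, top (248,192), side (257,242). Look-alikes are the upright spares at top (218,220) and (206,192), plus blue (185,147), pink (178,224) and green (242,281). None of those lie in the nest, and the crops confirm the black one in the nest. Next I fit the stand pose from both cameras.

```bash
cat > fit.py <<'E'
from h import *
from scipy.optimize import least_squares
from scipy.spatial.transform import Rotation as Ro
P={n:eyes.grab_frame(n) for n in ("side","top")}
def proj(p,X):
    c=p["R"]@X+np.ravel(p["t"]); k=p["intrinsics"]@c; return k[:2]/k[2]
obs=[("top",(-155,42,8),(253.6,253.9)),("top",(-155,-132,8),(313.6,232.4)),("top",(125,-132,8),(278.5,140.9)),
("side",(-155,42,8),(325,268)),("side",(-155,-132,8),(317.5,220.5)),("side",(125,42,8),(207,274.3)),
("top",(-83,0,39),(257.9,220.5)),("top",(-142,0,23),(266.9,242.8)),("top",(-77,-78,62),(285.9,207)),
("side",(-83,0,39),(293.2,247)),("side",(-142,0,23),(317,248.6)),("top",(0,0,51),(248.4,191.8)),("side",(0,0,51),(256.9,243.8))]
def W(v,s):
    x,y,a=v; s=np.array(s)/1e3; c,d=np.cos(a),np.sin(a); return np.array([x+c*s[0]-d*s[1],y+d*s[0]+c*s[1],s[2]])
f=lambda v:np.concatenate([proj(P[n],W(v,s))-np.array(u) for n,s,u in obs])
s=least_squares(f,[0.6,0.05,0.],loss="soft_l1")
print(s.x); print(np.round(f(s.x).reshape(-1,2),1).tolist())
for k,v in dict(nest=(0,0,51),ramp_mid=(-83,0,39),end=(-142,0,23),paddle=(-77,-78,62)).items(): print(k,np.round(W(s.x,v),4))
for q,h in [("seed_jar",0),("spare_small",0),("spare_large",0)]:
  for d in spotter.mark_of(P["top"],q)[:1]:
    p=P["top"]; ray=p["R"].T@np.linalg.inv(p["intrinsics"])@np.array([*d["uv"],1]); C=-p["R"].T@np.ravel(p["t"])
    X=C-ray*C[2]/ray[2]; c,e=np.cos(s.x[2]),np.sin(s.x[2]); dx=X[:2]-s.x[:2]; print(q,X,"stand",np.array([c*dx[0]+e*dx[1],-e*dx[0]+c*dx[1]])*1e3)
o=r.get_obs(); R=Ro.from_rotvec(o["orientation"]).as_matrix(); print(R.round(3)); print("tool y angle",np.arctan2(R[1,1],R[0,1]),o["tcp_pos"])
E
python3 fit.py
```

```text
[0.57760599 0.06386768 0.40817451]
[[-0.4, -0.1], [0.0, -0.4], [-0.2, -0.6], [-0.2, -2.0], [-1.4, -0.3], [-1.4, -2.1], [0.7, 1.2], [-0.7, 0.4], [-0.4, 1.1], [-0.2, -1.1], [0.4, 1.0], [-0.3, 0.4], [1.0, 0.0]]
nest [0.5776 0.0639 0.051 ]
ramp_mid [0.5014 0.0309 0.039 ]
end [0.4473 0.0075 0.023 ]
paddle [ 0.5379 -0.0383  0.062 ]
seed_jar [ 0.67740979 -0.10197098  0.        ] stand [  25.777529   -191.83008121]
spare_small [0.50459823 0.14808336 0.        ] stand [-33.58184762 106.27639421]
[[ 0.954  0.299  0.   ]
 [ 0.299 -0.954  0.   ]
 [ 0.    -0.    -1.   ]]
tool y angle -1.2670670550593839 [ 0.20190956 -0.644088    0.23928603]
```

Run:
```python
from h import *
a=cv2.imread("pics/side0.png")[0:160,390:560]; cv2.imwrite("pics/s1.png",cv2.resize(a,None,fx=3.7,fy=3.7,interpolation=3))
p=eyes.grab_frame("top")
a=p["color"][270:420,400:560]; cv2.imwrite("pics/t1.png",cv2.resize(a,None,fx=4,fy=4,interpolation=3))
for n in("top","side"):
    p=eyes.grab_frame(n)
    for X in ([.2,-.644,.239],[.2,-.644,0]):
        c=p["R"]@np.array(X)+np.ravel(p["t"]);k=p["intrinsics"]@c;print(n,X,k[:2]/k[2])
    for uv in ([497,303],[508,402]) if n=="top" else ([413,94],[410,145],[480,150]):
        ray=p["R"].T@np.linalg.inv(p["intrinsics"])@np.array([*uv,1]); C=-p["R"].T@np.ravel(p["t"])
        for h in (0,.15): print(n,uv,h,C+ray*(h-C[2])/ray[2])
```

```text
top [0.2, -0.644, 0.239] [568.27466527 365.87750165]
top [0.2, -0.644, 0] [512.39490657 355.01020982]
top [497, 303] 0 [ 0.32928553 -0.60995485  0.        ]
top [497, 303] 0.15 [ 0.32326395 -0.54189458  0.15      ]
top [508, 402] 0 [ 0.08529136 -0.62749933  0.        ]
top [508, 402] 0.15 [ 0.10779053 -0.55738826  0.15      ]
side [0.2, -0.644, 0.239] [461.7370898   75.18665172]
side [0.2, -0.644, 0] [446.54950839 145.30635939]
side [413, 94] 0 [ 0.35929853 -1.01302286  0.        ]
side [413, 94] 0.15 [ 0.33346226 -0.66915759  0.15      ]
side [410, 145] 0 [ 0.31283776 -0.60844054  0.        ]
side [410, 145] 0.15 [ 0.29549393 -0.33852775  0.15      ]
side [480, 150] 0 [ 0.09627649 -0.64692302  0.        ]
side [480, 150] 0.15 [ 0.11851729 -0.36997612  0.15      ]
```

View pics/s1.png

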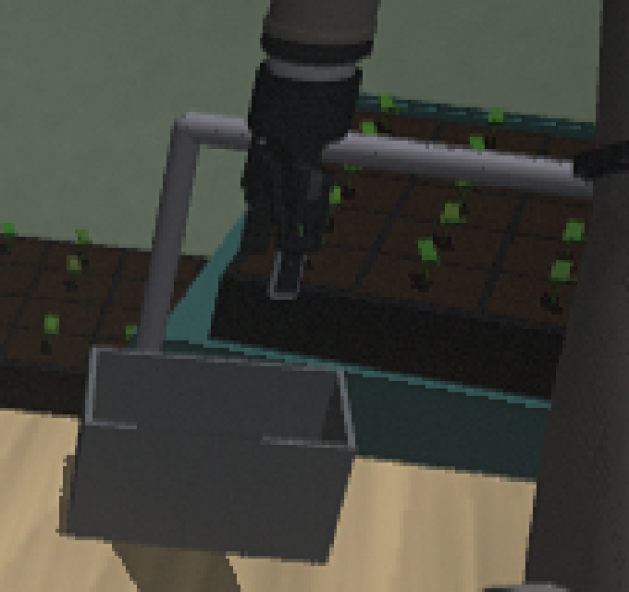

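View pics/t1.png

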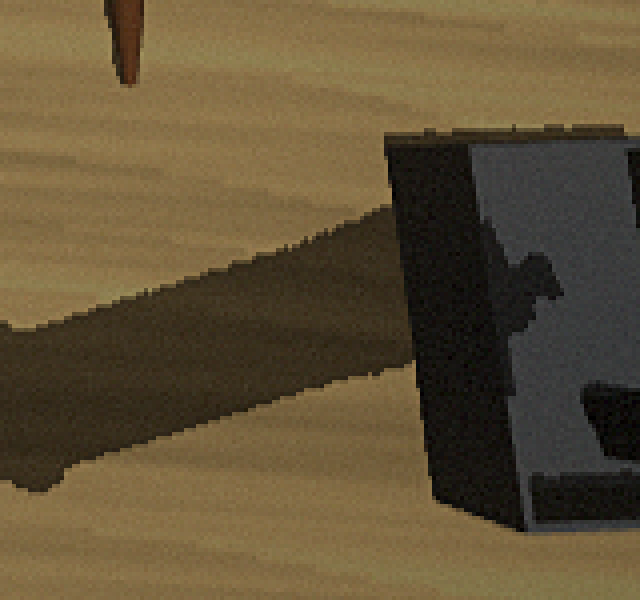

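Request:
carry_out:
  series: "2 -2 -1 -0.03 0.88; 4 -4 -1 -0.03 0.88; 4 -4 -1 -0.02 0.88; 4 -4 0 -0.02 0.88; 4 -4 0 0 0.88; 4 -4 0 0 0.88; 4 -4 0 0 0.88; 4 -4 0 0 0.88"

```text
clock: 2.4
tcp_pos: [0.3698, -0.2528, 0.2697]
orientation: [3.077, 0.63, 0.001]
contact_force: [-0.0, -0.0, 0.5]
grip_width: 0.0754
```

```bash
cat > st.py <<'E'
from h import *
from scipy.spatial.transform import Rotation as Ro
v=np.array([0.57760599,0.06386768,0.40817451])
def stand():
    o=r.get_obs(); R=Ro.from_rotvec(o["orientation"]).as_matrix()
    c,s=np.cos(v[2]),np.sin(v[2]); d=o["tcp_pos"][:2]-v[:2]
    print("clock",round(o["clock"],2),"TCP stand mm",(np.array([c*d[0]+s*d[1],-s*d[0]+c*d[1]])*1e3).round(1),"z",round(o["tcp_pos"][2]*1e3,1),"yaw err(tool turn needed)",round(-(v[2]-np.arctan2(R[1,0],R[0,0])),4),
     "tilt",R[:,2].round(3),"F",o["contact_force"].round(1),"grip",round(o["grip_width"],4),"tip",r.tip_reach)
    need=np.array([v[0]+c*-.083-s*-.045,v[1]+s*-.083+c*-.045])-o["tcp_pos"][:2]
    print("tool shift needed cm",(R[:2,:2].T@need*100).round(2))
if __name__=="__main__": stand()
E
python3 st.py
```

```text
clock 2.4 TCP stand mm [-316.4 -208.2] z 269.7 yaw err(tool turn needed) -0.0045 tilt [ 0.001 -0.001 -1.   ] F [-0.  -0.   0.5] grip 0.0754 tip 0.008
tool shift needed cm [ 23.27 -16.42]
```

Request:
carry_out:
  series: "4 -3 0 -0.004 0.88; 4 -3 0 0 0.88; 4 -3 1 0 0.88; 4 -3 2 0 0.88; 4 -2.5 2 0 0.88; 3.3 -1.9 3 0 0.88; 0 0 3 0 0.88; 0 0 0 0 0.88"

```text
clock: 3.4
tcp_pos: [0.5167, -0.0115, 0.1575]
orientation: [-3.075, -0.637, 0.007]
contact_force: [-0.6, -0.6, 0.3]
grip_width: 0.0753
```

Run:
```python
from st import *
stand()
for n in("top","side"):
    p=eyes.grab_frame(n); x=(160,340) if n=="top" else (180,340); y=(130,265) if n=="top" else (150,285)
    a=p["color"][y[0]:y[1],x[0]:x[1]]; cv2.imwrite(f"pics/{n}1.png",cv2.resize(a,None,fx=4.4,fy=4.4,interpolation=3))
```

```text
clock 3.4 TCP stand mm [-85.8 -45. ] z 157.5 yaw err(tool turn needed) 0.0004 tilt [-0.005  0.    -1.   ] F [-0.6 -0.6  0.3] grip 0.0753 tip 0.008
tool shift needed cm [0.28 0.  ]
```

View pics/top1.png

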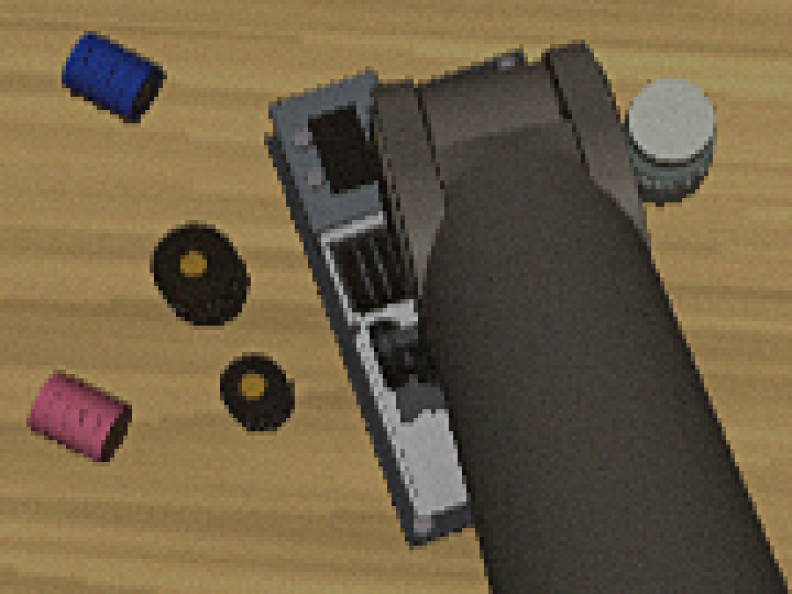

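View pics/side1.png

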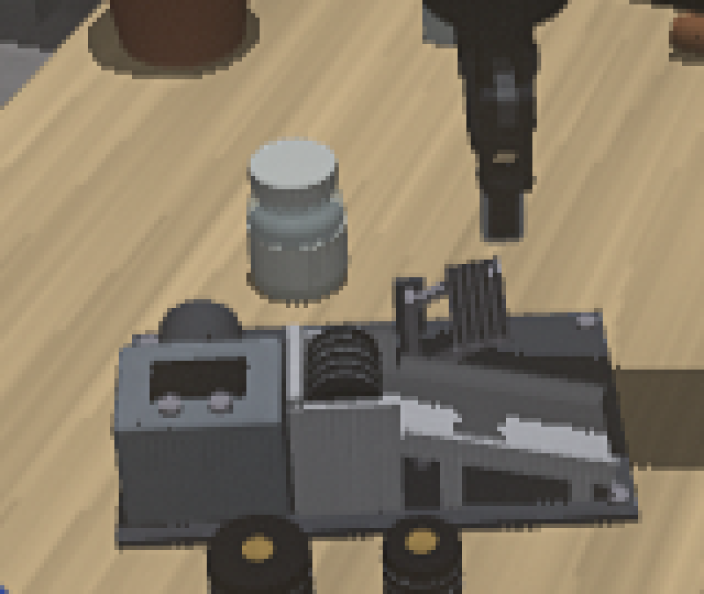

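Run:
```python
from st import *
stand()
p=eyes.grab_frame("side")
c,s=np.cos(v[2]),np.sin(v[2])
for z in (.15,.145,.14,.135):
    x,y=-.0858,0.0
    k=p["intrinsics"]@(p["R"]@np.array([v[0]+c*x-s*y,v[1]+s*x+c*y,z])+np.ravel(p["t"]));print(z,(k[:2]/k[2]).round(1))
```

```text
clock 3.5 TCP stand mm [-84.4 -46.2] z 160.0 yaw err(tool turn needed) -0.0011 tilt [ 0. -0. -1.] F [ 0.2 -0.1  0.2] grip 0.0752 tip 0.008
tool shift needed cm [ 0.14 -0.12]
0.15 [294.3 208.7]
0.145 [294.3 210.5]
0.14 [294.2 212.2]
0.135 [294.2 214. ]
```

Request:
carry_out:
  series: "0.1 -0.1 2 0 0.88; 0 0 2 0 0.88; 0 0 2 0 0.88; 0 0 1.5 0 0.88; 0 0 0 0 0.88; 0 0 0 0 0.88"

```text
clock: 4.3
tcp_pos: [0.5195, -0.0103, 0.0852]
orientation: [3.076, 0.636, 0.002]
contact_force: [-0.6, 0.4, -0.4]
grip_width: 0.0754
```

Run:
```python
from st import *
stand()
p=eyes.grab_frame("side"); a=p["color"][190:265,240:340]; cv2.imwrite(f"pics/side2.png",cv2.resize(a,None,fx=8,fy=8,interpolation=3))
c,s=np.cos(v[2]),np.sin(v[2])
for z in (.09,.085,.08,.075,.07):
    x,y=-.083,0.0
    k=p["intrinsics"]@(p["R"]@np.array([v[0]+c*x-s*y,v[1]+s*x+c*y,z])+np.ravel(p["t"]));print(z,((k[:2]/k[2]-[240,190])*8).round(0))
```

```text
clock 4.3 TCP stand mm [-82.8 -45. ] z 85.2 yaw err(tool turn needed) -0.0006 tilt [ 0.001 -0.    -1.   ] F [-0.6  0.4 -0.4] grip 0.0754 tip 0.008
tool shift needed cm [-0.02 -0.  ]
0.09 [424. 315.]
0.085 [424. 328.]
0.08 [424. 341.]
0.075 [424. 354.]
0.07 [424. 368.]
```

View pics/side2.png

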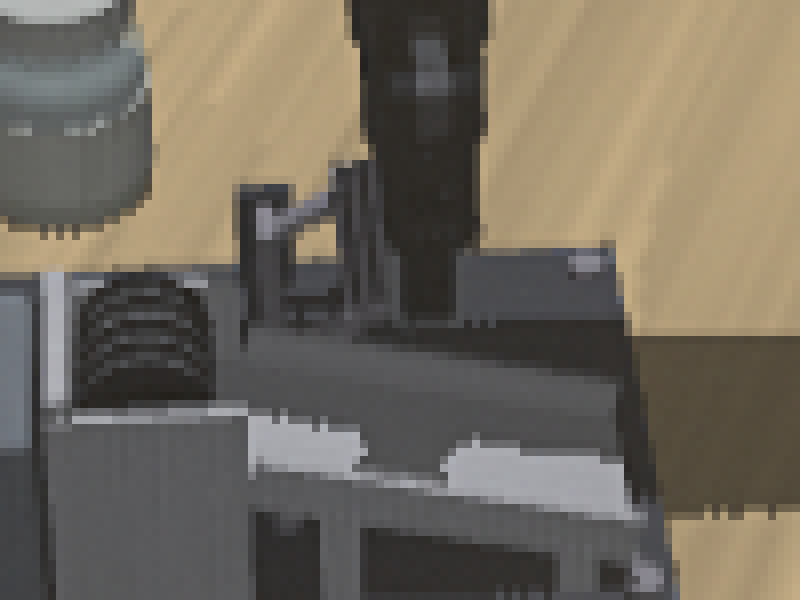

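Request:
carry_out:
  series: "0 0 1.2 0 0.88; 0 0 0.9 0 0.88; 0 0 0.6 0 0.88; 0 0 0.6 0 0.88; 0 0 0.6 0 0.88; 0 0 0.1 0 0.88; 0 0 0 0 0.88; 0 0 0 0 0.88"

```text
clock: 5.35
tcp_pos: [0.5169, -0.0115, 0.0456]
orientation: [3.075, 0.633, -0.006]
contact_force: [-14.2, -2.3, 29.6]
grip_width: 0.0753
```

```bash
cat > look.py <<'E'
import sys
from st import *
stand(); k=sys.argv[1]
p=eyes.grab_frame("side"); a=p["color"][190:265,220:345]; cv2.imwrite(f"pics/side{k}.png",cv2.resize(a,None,fx=6.4,fy=6.4,interpolation=3))
p=eyes.grab_frame("top"); a=p["color"][150:265,210:330]; cv2.imwrite(f"pics/top{k}.png",cv2.resize(a,None,fx=5,fy=5,interpolation=3))
E
python3 look.py 3
```

```text
clock 5.35 TCP stand mm [-85.6 -45.1] z 45.6 yaw err(tool turn needed) -0.0021 tilt [-0.004 -0.003 -1.   ] F [-14.2  -2.3  29.6] grip 0.0753 tip 0.008
tool shift needed cm [ 0.26 -0.01]
```

View pics/side3.png

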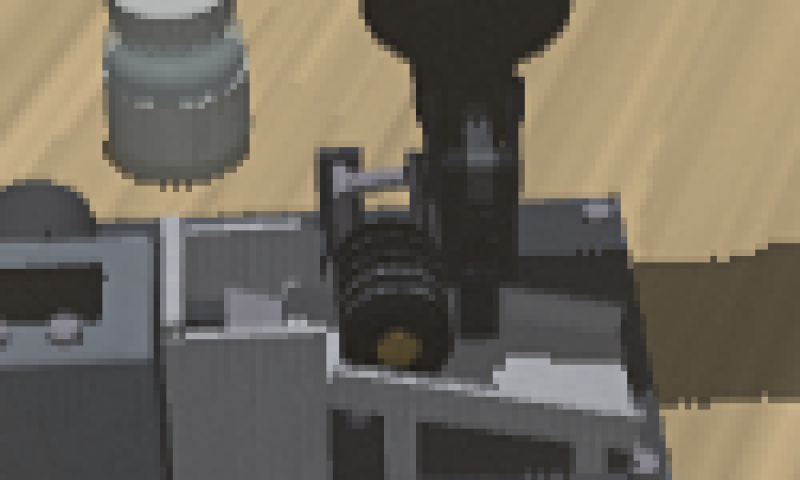

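View pics/top3.png

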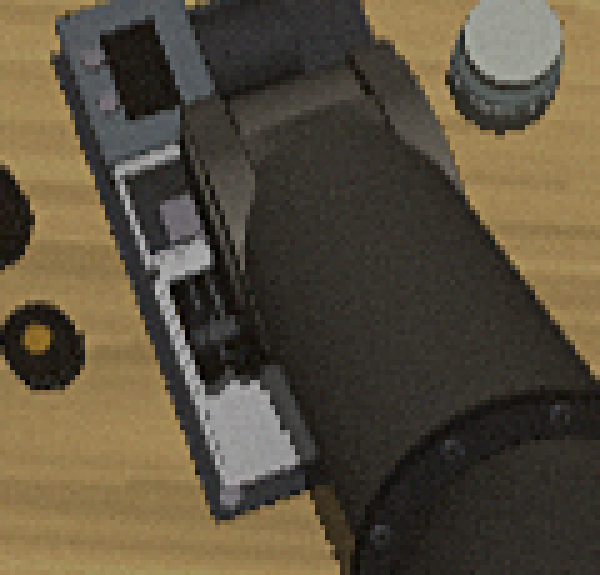

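The roller has popped out: the nest is empty and the roller leans on the finger, at side3 (400,320). I'll ease the push slightly and let it settle.

Request:
carry_out:
  series: "0 0 -0.1 0 0.88; 0 0 0 0 0.88; 0 0 0 0 0.88; 0 0 0 0 0.88; 0 0 0 0 0.88; 0 0 0 0 0.88; 0 0 0 0 0.88; 0 0 0 0 0.88"

```text
clock: 6.45
tcp_pos: [0.5168, -0.0114, 0.046]
orientation: [3.075, 0.634, -0.007]
contact_force: [-11.0, -2.9, 21.5]
grip_width: 0.0754
```

```bash
python3 look.py 4
python3 - <<'E'
from st import *
c,s=np.cos(v[2]),np.sin(v[2])
for _ in range(2):
  p=eyes.grab_frame("side")
  for q in("roller",):
    for d in spotter.mark_of(p,q)[:5]: print(q,d["uv"],d["confidence"])
for x in (-50,-54,-58):
    X=np.array([v[0]+c*x/1e3,v[1]+s*x/1e3,(57-(-16-x)*np.tan(np.radians(15))+21)/1e3]); k=p["intrinsics"]@(p["R"]@X+np.ravel(p["t"])); print(x,k[:2]/k[2])
stand()
E
```

```text
clock 6.45 TCP stand mm [-85.7 -45. ] z 46.0 yaw err(tool turn needed) -0.0017 tilt [-0.004 -0.003 -1.   ] F [-11.   -2.9  21.5] grip 0.0754 tip 0.008
tool shift needed cm [0.27 0.  ]
roller [352.3, 272.4] 0.77
roller [267.3, 320.5] 0.73
roller [171.2, 295.1] 0.7
roller [283.1, 238.6] 0.59
roller [171.8, 293.6] 0.98
roller [280.7, 237.1] 0.87
roller [354.9, 272.9] 0.74
roller [357.9, 165.7] 0.58
roller [267.0, 318.6] 0.57
-50 [278.92101498 237.00429974]
-54 [280.63188861 237.26792066]
-58 [282.3404261  237.53118161]
clock 6.75 TCP stand mm [-85.7 -45. ] z 46.0 yaw err(tool turn needed) -0.0018 tilt [-0.004 -0.003 -1.   ] F [-12.5  -1.6  21.2] grip 0.0751 tip 0.008
tool shift needed cm [ 0.27 -0.  ]
```

View pics/side4.png

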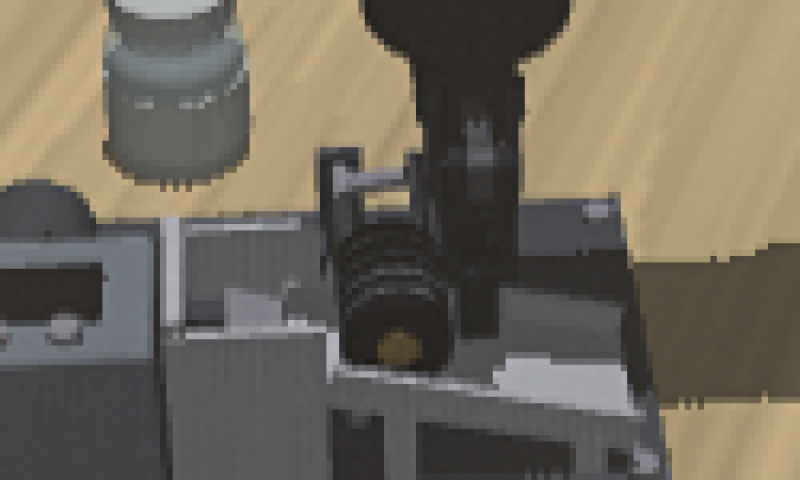

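The picture is identical to the one a second ago. The roller rests against the finger at x ≈ -54 (expected about -55), with its axis parallel to the stand's y. The paddle is down and the nest is empty, so I'm handing in.

```bash
python3 -c "
from h import *
print(r.hand_in())"
```

```text
the job is handed in; nothing more can be done
None
```

I pressed the paddle down with one finger and the roller popped out of its nest. It rolled into the other finger, already standing on the ramp, and came to rest there. I handed in at about 6.8 s with the roller still held back and the paddle still down.

- **Roller at rest:** two side pictures 1 s apart were identical. The nest is empty and the roller lies at about x -54 mm in the stand frame, where about -55 mm was expected from the finger position.
- **Push:** the wrist force peaked at about 30 N in the readings, and I eased it to about 21 N. That is above the 2 to 7 N the paddle needs, so it is most likely pressing on its hard stop. The paddle angle itself was not measured.
- **Sideways drift:** pressing gave a sideways force of about 12 N and moved the tool 3 mm downhill of where I aimed it. This did no harm.
- **Other things on the bench:** the arm touched nothing else that I saw. The jar and the small spare looked unmoved in the close-ups, but I did not check the pot, dibber, brush or label box again after the press.
- **Disagreement:** the network returned several "roller" hits on the blue, green and pink cylinders. I discarded them by their positions.

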